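# Nest the steel cups in the evaporator shuttle, then hold its index plunger back

## Task

Nest the two loose tapered steel cups one after the other into the cup standing in the seat of the sample shuttle, so that all three make one upright stack, each fully home, and let go of them. Then pull the shuttle's spring-loaded index plunger by its black knob fully up and keep holding it there, so that a colleague can slide the shuttle: the program finishes while the gripper still holds the plunger clear of its hole. Leave the stack and the other things on the bench undisturbed.

Things in the scene. Friction and masses are not known exactly. Their poses are not given: they have to be found in the camera images.
- shuttle: fixed sample shuttle (sizes in mm): aluminium bed 130 x 250 x 12 (x, y, z), white carriage top 30 above the bench; origin at the centre of its underside, z up. Cup seat at y = -55, index plunger at y = +65, both x = 0. Plunger stands on a dark bridge 80 x 36 (x, y), top at 85, with a barrel 22 diameter up to 95. Place and yaw vary
- seat (a point): point on the carriage's top at the centre of the cup seat, a low black ring 8 mm high, 46 inside and 54 mm outside diameter, 30 mm above the bench
- cup_seated: open tapered steel cup, 80-170 g, sizes in mm: foot 38 diameter, 56 wide at 50 up, then a straight collar 66 outside from 52 to 76 (the rim); wall 2.5, mouth 61 inside. Origin at centre of underside, z up. Grip across the collar. Nested, its collar rests on the lower cup's rim, origin 24 above the lower cup's. This one stands loose in the shuttle's seat, the bottom of the stack
- cup_a: open tapered steel cup, 80-170 g, sizes in mm: foot 38 diameter, 56 wide at 50 up, then a straight collar 66 outside from 52 to 76 (the rim); wall 2.5, mouth 61 inside. Origin at centre of underside, z up. Grip across the collar. Nested, its collar rests on the lower cup's rim, origin 24 above the lower cup's. Identical; stands on the bench
- cup_b: open tapered steel cup, 80-170 g, sizes in mm: foot 38 diameter, 56 wide at 50 up, then a straight collar 66 outside from 52 to 76 (the rim); wall 2.5, mouth 61 inside. Origin at centre of underside, z up. Grip across the collar. Nested, its collar rests on the lower cup's rim, origin 24 above the lower cup's. Identical; stands on the bench; either may go in first
- plunger_knob (a point): centre of the plunger's black cylindrical knob, 32 mm diameter and 32 mm tall, upright; at rest its underside is 97 mm above the bench and this point 113 mm (it rises with the plunger). Free air all round it down to the bridge top; grip it from above
- plunger (a joint): travel of the index plunger straight up, in m: 0 = seated in its hole (start), 0.024 = fully back against its stop. A spring pulls it down with about 6 N at 0 rising to about 15 N at 0.024, and it snaps back when let go
- tin: closed straight-sided steel tin with a solid lid, 61 mm diameter at the lid, 92 mm tall, among the cups; not part of the job. Origin at the centre of its underside
- tape: brown tape roll lying flat, 76 mm diameter, 24 mm high; a bystander. Origin at the centre of its underside
- driver: screwdriver lying on the bench, a bystander. Origin at the underside near its middle
- flask: round glass flask on a cork ring, 80 mm wide, 147 mm tall; a bystander. Origin at the centre of its underside
- bottle: amber bottle 66 mm diameter, 160 mm tall; a bystander. Origin at the centre of its underside
- jar: glass jar 70 mm diameter, 90 mm tall; a bystander. Origin at the centre of its underside

How it is judged:
By the outcome, as a careful person would: the job done as asked, in the order asked, and still so for the second after the job is handed in, while the arm keeps its last pose, push and grip.
It also fails if it takes over 64 s, if anything falls off the work surface, if the arm or the gripper's body presses on something with over 40 N, if the wrist force passes 120 N, or if a joint passes its speed limit or range.

## Robot

A 6-joint arm with a two-finger parallel gripper is mounted at the origin on the work surface. World frame = base frame: x ahead of the robot, y to its left, z up, the work surface at z = 0. Lengths are in m, angles in rad, forces in N, time in s.
With the tool pointing down it reaches from about 0.35 to 0.975 m from the base axis. Payload 4.9 kg.
Tool frame: the origin (TCP) lies midway between the tips of the shut fingers; the grasp point (between the pads) lies 19 mm behind it; z points along the fingers, y is the line along which they close (so a half turn about z gives the same grasp; the last joint's range is limited). The gripper opens to 85 mm and grips with 20 to 120 N. Pads are 22 mm wide; open, the fingers measure 114 mm over their backs; the gripper's body (76 mm by 85 mm) begins 54 mm behind the grasp point. The pads swing forward as they close: fully open they stand 13 mm farther back than shut.
Start: joints at [1.043, 0.053, 1.613, -0, 1.476, -0.119], TCP at [0.248, 0.573, 0.231] pointing down, gripper open.
Joint ranges: [-3.01, 3.01], [-1.01, 2.22], [0.06, 2.58], [-1.02, 4.17], [0.09, 2.62], [-3.14, 3.14]. Speed limits (rad/s): [2.57, 2.57, 3.14, 3.14, 3.14, 3.14].

## Interface

Orientations are given as a unit quaternion [w, x, y, z].
In Python, from plant import manip, eyes, order gives the robot as it stands (manip), with the cameras (eyes) and the job (order).
- The arm moves only by the shell command python3 shift.py 'ROWS'. ROWS is a JSON list of rows, 1 to 5 of them, each an object with the fields aperture (the opening from 0.0 (shut) to 1.0 (fully open)), dx, dy, dz (the shift in m), ax, ay, az (a rotation vector in rad); a field left out counts as zero (the opening has to be given); each row shifts and turns the commanded pose from where the row before left it, along the tool's axes as they then stand; what a row does not reach is not made up. A row lasts 1/8 s, in which the tool goes at most 0.0625 m and 0.188 rad, less where a joint would pass 70% of its speed; a pose out of reach is approached as far as the arm can. The fingers move at their own pace and stop on an object; the grip force is fixed at half the most. Time passes only in rows, so rows that do not move let the fingers close. It prints the time, the measured TCP pose, the force, the opening and the grip force at its end. Input that does not fit is refused with a message, and nothing moves.
- manip.state(): the state, without advancing time (a new reading comes with each control period).
- eyes.grab_frame(name): name is "scene" or "top" or "wrist"; returns the picture (400x640x3 uint8, red, green, blue); there is no depth.
- eyes.camera_params(name): a dict with "intrinsics" (3x3 intrinsics, pixels), "k1" (the pictures are not rectified: a ray, as slopes to the right and down, at radius r is drawn at 1 + k1 r^2 times it, then the intrinsics apply), "xyz" and "orientation" of the camera in the world. Camera axes: x right, y down, z forward; pixel columns grow to the right and rows downward; lengths in m; the calibration is good to about 2 mm. A picture is of the moment at which its call begins: read the wrist's pose just before it. camera_params takes no time and is no camera call; for the wrist camera it gives the pose at the moment of the call.
- order.job_done(): hands the job in; it is judged then, once.
The state is a dict: "time": time; "joint_pos": joint angles; "joint_vel": joint speeds; "joint_efforts": joint torques, N m; "tool_pos": TCP position; "tool_rot": TCP orientation; "contact_force": force on the tool from outside, world axes, zero at the start; "ft_torque": the same for the moment, N m; "gripper_width": opening from 0.0 (shut) to 1.0 (fully open); "grasp_force": force on a finger pad.
Only numpy, scipy, OpenCV 4.12 (cv2) and the standard library are available. Lean on these libraries where they do the work, as an engineer would, in place of code of your own. Each camera call takes 0.05 s, during which the arm holds its last target. There are 200 camera calls.

## Working session

There is one attempt and no reset: what is moved stays moved. The work goes in short steps, Python scripts to look and compute and a shell command to move; the robot and the scene stay as the last step left them, time stands still between calls to the robot, and variables do not carry over. Pictures are saved under pics/ and viewed, at most 11 in all, crops included, and the job is handed in when it is done.

```bash
ls; mkdir -p pics
python3 - <<'E'
from plant import manip, eyes, order
import cv2
for n in("scene","top"):
    cv2.imwrite(f"pics/{n}0.png",eyes.grab_frame(n)[:,:,::-1]); p=eyes.camera_params(n); print(n,p)
s=manip.state();print(s['time'],s['tool_pos'],s['tool_rot'],eyes.camera_params("wrist"))
E
```

```text
pics
plant.py
shift.py
scene {'intrinsics': array([[515.05337466,   0.        , 312.83300812],
       [  0.        , 515.05337466, 199.40754552],
       [  0.        ,   0.        ,   1.        ]]), 'k1': -0.16155574766018957, 'xyz': array([ 1.21250293, -0.22757586,  1.2571546 ]), 'orientation': array([-0.20622527,  0.76014018,  0.59476912, -0.16095882])}
top {'intrinsics': array([[440.22614181,   0.        , 328.33616375],
       [  0.        , 440.22614181, 195.45400257],
       [  0.        ,   0.        ,   1.        ]]), 'k1': 0.0038555606903294373, 'xyz': array([ 0.32182527, -0.04924058,  1.25036929]), 'orientation': array([ 0.07221541, -0.6605827 ,  0.74275554, -0.08203438])}
0.1 [0.24815307 0.57300174 0.23017068] [-2.86184810e-04  2.02967740e-01  9.79184973e-01 -8.96860860e-04] {'intrinsics': array([[298.58803267,   0.        , 319.98407399],
       [  0.        , 298.58803267, 191.76010792],
       [  0.        ,   0.        ,   1.        ]]), 'k1': -0.03389096398694972, 'xyz': array([0.17480067, 0.60479482, 0.37364054]), 'orientation': array([0.13189995, 0.82562792, 0.54199351, 0.08475834])}
```

View pics/scene0.png

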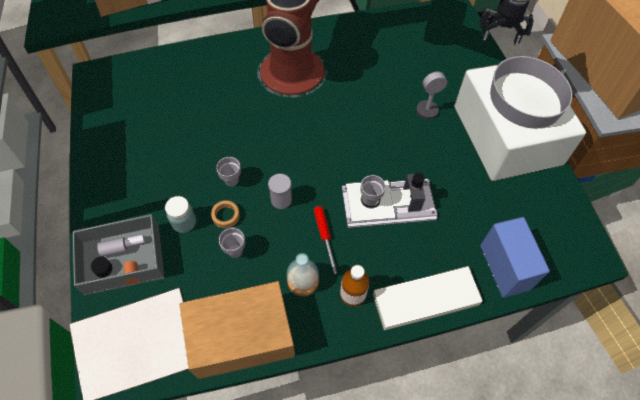

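View pics/top0.png

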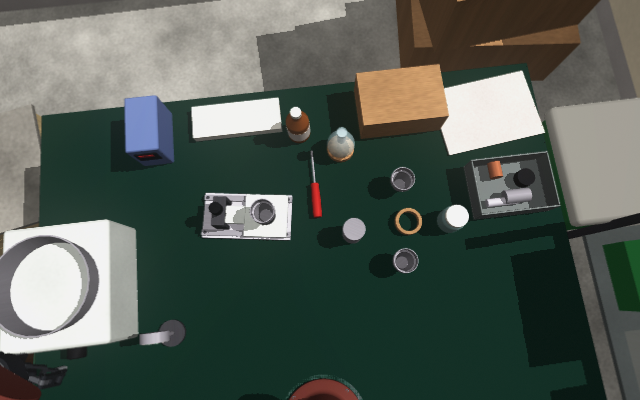

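Scene: loose cups at (229,170) and (232,241), seated cup (372,189), knob (417,183), tin (280,190). Top: cups (405,260) and (402,179), seated cup (263,211), knob (217,208), tin (354,230). Next I'll enlarge these in one composite.

```bash
cat > h.py <<'E'
import numpy as np,cv2
from scipy.spatial.transform import Rotation as R
from scipy.optimize import least_squares
def rot(q): return R.from_quat(np.r_[q[1:],q[0]])
def proj(P,X):
    c=rot(P['orientation']).inv().apply(np.atleast_2d(X)-P['xyz']); s=c[:,:2]/c[:,2:]
    s=s*(1+P['k1']*(s**2).sum(1,keepdims=True)); K=P['intrinsics']
    return s*[K[0,0],K[1,1]]+K[:2,2]
def tri(obs,x0=(.5,0,.08)):
    r=least_squares(lambda X:np.concatenate([proj(P,X)[0]-uv for P,uv in obs]),x0); return r.x,r.fun
def ray_z(P,uv,z): 
    r=least_squares(lambda x:proj(P,[x[0],x[1],z])[0]-uv,[.5,0]); return r.x
def crops(imgs,out):  # (img,cx,cy,half,scale) -> 3 per row
    t=[]
    for im,cx,cy in imgs:
        c=cv2.resize(im[cy-25:cy+25,cx-25:cx+25],None,fx=5.2,fy=5.2,interpolation=cv2.INTER_CUBIC)
        for k in range(0,50,10):
            cv2.putText(c,str(cx-25+k),(int(k*5.2),10),0,.35,(0,255,255),1);cv2.putText(c,str(cy-25+k),(0,int(k*5.2)+4),0,.35,(0,255,255),1)
            cv2.line(c,(int((k+.5)*5.2),12),(int((k+.5)*5.2),18),(0,255,255),1);cv2.line(c,(26,int((k+.5)*5.2)),(32,int((k+.5)*5.2)),(0,255,255),1)
        t.append(c)
    cv2.imwrite(out,np.vstack([np.hstack(t[i:i+3]) for i in range(0,len(t),3)]))
E
python3 - <<'E'
from h import *
s=cv2.imread('pics/scene0.png');t=cv2.imread('pics/top0.png')
crops([(s,229,170),(s,232,241),(s,394,189),(t,405,260),(t,402,179),(t,240,211)],'pics/c0.png')
E
```

```text
(no output)
```

View pics/c0.png

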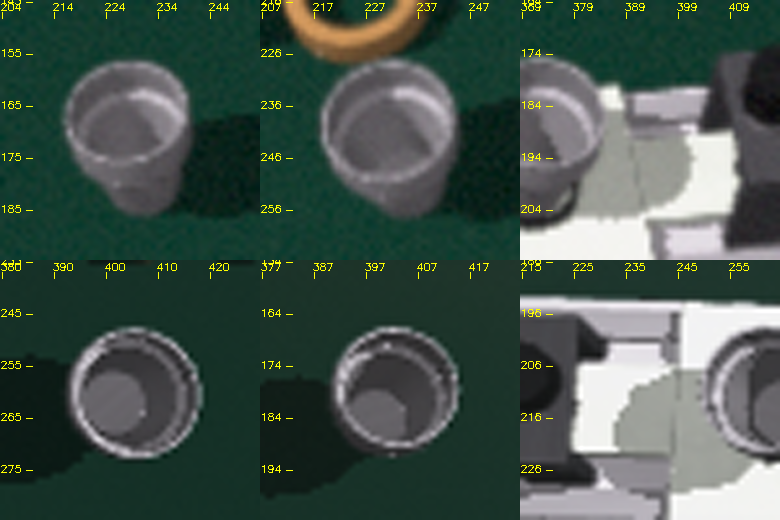

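Loose cup rim centres: cup near robot – scene (228.0,165.8), top (405.5,260.0); far cup – scene (231.3,238.9), top (402.7,178.6). Seated cup and knob were cut off, so they need their own crops.

Run:
```python
from h import *
s=cv2.imread('pics/scene0.png');t=cv2.imread('pics/top0.png')
crops([(s,372,189),(s,417,183),(s,280,190),(t,263,211),(t,217,208),(t,354,230)],'pics/c1.png')
```

```text
(no output)
```

View pics/c1.png

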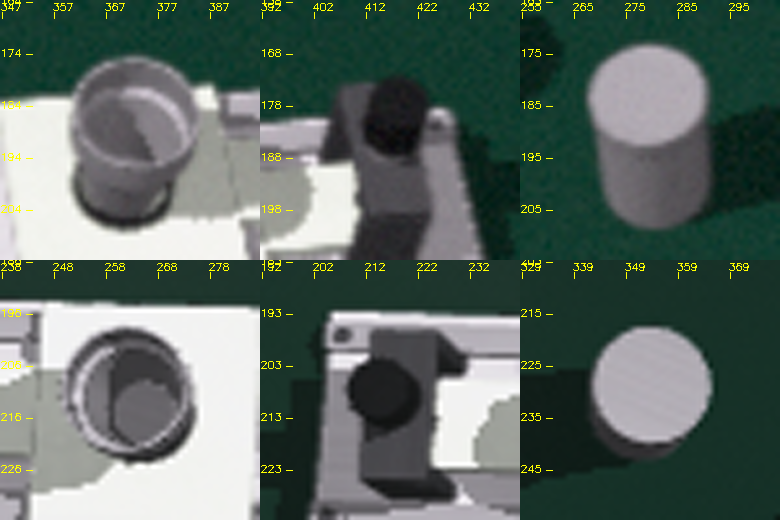

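Seated cup rim: scene (372.3,185.0), top (262.2,210.4). Knob top: scene ≈(418,177), top ≈(214.8,208.8). Tin lid: scene (279.1,182.6), top (353.9,228.5).

Run:
```python
from h import *
from plant import manip, eyes, order
S,T=eyes.camera_params("scene"),eyes.camera_params("top")
for n,a,b in(("near",(228,165.8),(405.5,260)),("far",(231.3,238.9),(402.7,178.6)),("seat",(372.3,185),(262.2,210.4)),("knobtop",(418,177.1),(214.8,208.8)),("tin",(279.1,182.6),(353.9,228.5))):
    x,f=tri([(S,a),(T,b)]);print(n,x.round(4),f.round(1), np.hypot(*x[:2]).round(3))
print(ray_z(T,(408,221),.024),"tape",ray_z(T,(315,200),.03),"driver handle",ray_z(T,(311,152),.01))
x=manip.state();print(rot(x['tool_rot']).as_matrix().round(3))
```

```text
near [ 0.3834 -0.2629  0.0802] [0.1 0.  0.1 0. ] 0.465
far [ 0.6049 -0.2907  0.075 ] [0.1 0.  0.1 0. ] 0.671
seat [0.5546 0.0979 0.1072] [ 0. -0.  0.  0.] 0.563
knobtop [0.5698 0.2179 0.1242] [-0.  0. -0. -0.] 0.61
tin [ 0.4803 -0.1377  0.0943] [ 0.1 -0.   0.1  0. ] 0.5
[ 0.49336508 -0.29680327] tape [ 0.58274859 -0.04324468] driver handle [ 0.73230826 -0.04739367]
[[-0.918  0.397 -0.001]
 [ 0.397  0.918 -0.002]
 [ 0.    -0.002 -1.   ]]
```

```bash
cat >> h.py <<'E'
def look(name):
    from plant import manip, eyes, order; import json
    p=eyes.camera_params("wrist"); im=eyes.grab_frame("wrist")[:,:,::-1]
    cv2.imwrite(f"pics/{name}.png",im); json.dump({k:np.asarray(v).tolist() for k,v in p.items()},open(f"pics/{name}.json","w"))
def par(name):
    import json; return {k:np.array(v) for k,v in json.load(open(f"pics/{name}.json")).items()}
def go(x,y,z,yaw=0):
    "tool-axis shift to reach a world TCP"
    from plant import manip, eyes, order
    s=manip.state(); M=rot(s['tool_rot']).as_matrix(); d=M.T@(np.array([x,y,z])-s['tool_pos'])
    print('t',s['time'],'tcp',np.round(s['tool_pos'],4),'shift',d.round(4),'rv to vertical',(M.T@np.cross(M[:,2],[0,0,-1])).round(4),'F',np.round(s['contact_force'],1),'w',round(s['gripper_width'],3),'j',np.round(s['joint_pos'],2))
E
python3 shift.py '[{"aperture":1,"dx":-0.04,"dy":-0.0375},{"aperture":1,"dx":-0.04,"dy":-0.0375},{"aperture":1,"dx":-0.04,"dy":-0.0375},{"aperture":1,"dx":-0.04,"dy":-0.0375}]'
python3 shift.py '[{"aperture":1,"dx":-0.04,"dy":-0.0375},{"aperture":1,"dx":-0.04,"dy":-0.0375},{"aperture":1,"dx":-0.04,"dy":-0.0375},{"aperture":1,"dx":-0.04,"dy":-0.0375},{"aperture":1}]'
python3 - <<'E'
from h import *
look('w1'); go(.52,.10,.23)
E
```

```text
time: 0.6
tool_pos: [0.3358, 0.3705, 0.2308]
tool_rot: [-0.0, 0.203, 0.979, -0.0]
contact_force: [0.9, -0.1, 0.5]
gripper_width: 0.997
grasp_force: 0.0
time: 1.23
tool_pos: [0.4236, 0.1682, 0.2309]
tool_rot: [-0.0, 0.206, 0.979, -0.0]
contact_force: [0.2, 1.5, -0.5]
gripper_width: 0.996
grasp_force: 0.0
t 1.275 tcp [0.423  0.1698 0.2309] shift [-0.1169 -0.0251  0.0008] rv to vertical [-0.0001 -0.0009  0.    ] F [-1.   1.4 -0.3] w 0.998 j [ 0.22 -0.37  1.99  0.    1.52 -0.94]
```

View pics/w1.png

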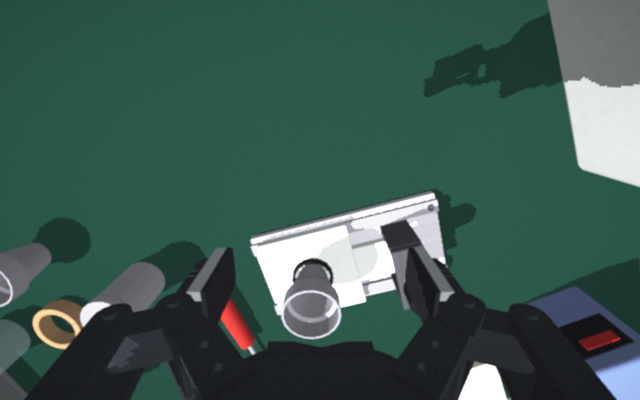

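The seated cup's rim is at about (312,313) here, and the right finger hides the knob. I'll check this against the fixed-camera estimate.

```bash
python3 - <<'E'
from h import *
from plant import manip, eyes, order
S,T,W=eyes.camera_params("scene"),eyes.camera_params("top"),par('w1')
print(proj(W,[[.5546,.0979,.106]]).round(1))
def circ(P,c,r=.033):
    a=np.linspace(0,2*np.pi,60);q=proj(P,np.c_[c[0]+r*np.cos(a),c[1]+r*np.sin(a),0*a+c[2]]);return np.r_[q.min(0),q.max(0)]
print(circ(W,[.5546,.0979,.106]).round(1))
print(tri([(S,(372.3,185)),(T,(262.2,210.4)),(W,(312,313))]))
E
python3 shift.py '[{"aperture":1,"dx":-0.05,"dy":-0.035},{"aperture":1,"dx":-0.05,"dy":-0.035},{"aperture":1,"dx":-0.05,"dy":-0.035},{"aperture":1,"dx":-0.05,"dy":-0.035},{"aperture":1,"dx":-0.03,"dy":-0.035}]' | tail -5
python3 shift.py '[{"aperture":1,"dy":-0.06},{"aperture":1,"dy":-0.06},{"aperture":1,"dy":-0.06},{"aperture":1,"dy":-0.06},{"aperture":1}]'|head -3
python3 - <<'E'
from h import *
go(.605,-.291,.15)
E
```

```text
[[310.2 313.7]]
[280.1 288.4 340.3 337.3]
(array([0.55487242, 0.09941725, 0.10534109]), array([ 0.54317027,  0.32807713, -0.48301549,  0.09678603, -0.42279655,
        0.0224698 ]))
tool_pos: [0.5655, -0.0811, 0.2307]
tool_rot: [-0.0, 0.202, 0.979, 0.0]
contact_force: [-0.1, 0.3, 0.4]
gripper_width: 1.0
grasp_force: 0.0
time: 2.52
tool_pos: [0.4682, -0.3027, 0.2309]
tool_rot: [-0.0, 0.205, 0.979, 0.0]
t 2.525 tcp [ 0.4682 -0.3027  0.2309] shift [-0.1207  0.0655  0.0808] rv to vertical [ 0.0001 -0.0007 -0.    ] F [-0.2  0.5  0.4] w 1.001 j [-0.71 -0.11  1.77 -0.    1.48 -1.87]
```

Run:
```python
from h import *
look('w2'); W=par('w2'); p=proj(W,[[.6049,-.2907,.076],[.3834,-.2629,.076]]); print(p.round(1))
im=cv2.imread('pics/w2.png')
c=[]
for (x,y) in p:
    x=int(np.clip(x,50,589));y=int(np.clip(y,50,349));print(x-50,y-50);c.append(cv2.resize(im[y-50:y+50,x-50:x+50],None,fx=4,fy=4,interpolation=2))
cv2.imwrite('pics/w2c.png',np.hstack(c))
```

```text
[[377.2 276.3]
 [323.2  79.8]]
327 226
273 29
```

View pics/w2c.png

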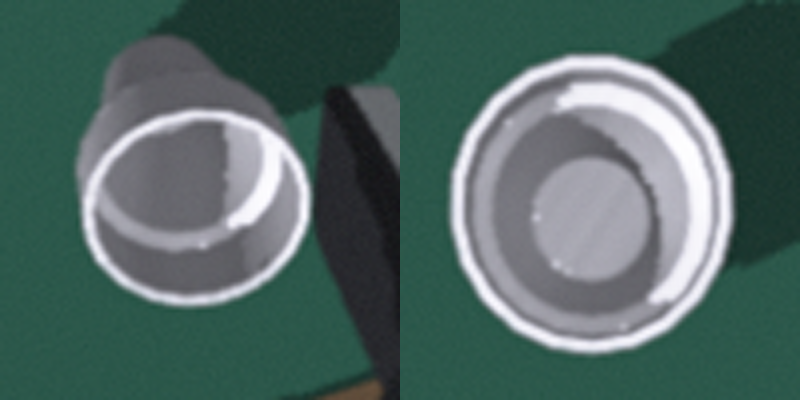

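Far cup rim in w2: columns 347.1–404.1, rows 252.6–302.1. Near cup rim: columns 285.1–355.9, rows 41.9–116.9.

```bash
cat >> h.py <<'E'
def circ(P,c,r=.033):
    a=np.linspace(0,2*np.pi,60);q=proj(P,np.c_[c[0]+r*np.cos(a),c[1]+r*np.sin(a),0*a+c[2]]);return np.r_[q.min(0),q.max(0)]
def mid(b): return (b[:2]+b[2:])/2
def rim(obs,x0,w=None):
    r=least_squares(lambda X:np.concatenate([mid(circ(P,X))-uv for P,uv in obs]),x0);return r.x.round(4),r.fun.round(1)
E
python3 - <<'E'
from h import *
from plant import manip, eyes, order
S,T,W,W1=eyes.camera_params("scene"),eyes.camera_params("top"),par('w2'),par('w1')
F=(375.6,277.4);N=(320.5,79.4)
for o,w,x0 in(([(S,(231.3,238.9)),(T,(402.7,178.6))],(W,F),(.6,-.29,.076)),([(S,(228,165.8)),(T,(405.5,260))],(W,N),(.38,-.26,.076)),([(S,(372.3,185)),(T,(262.2,210.4))],(W1,(312,313)),(.555,.098,.1))):
    print(rim(o,x0),rim(o+[w],x0)); P,uv=w
    z=.106 if x0[2]==.1 else .076
    print('wrist only',least_squares(lambda X:mid(circ(P,[*X,z]))-uv,x0[:2]).x.round(4))
go(.605,-.291,.13)
E
```

```text
(array([ 0.6049, -0.2906,  0.0757]), array([0.1, 0. , 0.1, 0. ])) (array([ 0.6055, -0.2924,  0.0772]), array([-0.6,  0.1,  0.8, -0.4,  0.6, -0.4]))
wrist only [ 0.6065 -0.2933]
(array([ 0.3836, -0.2628,  0.081 ]), array([0.1, 0. , 0.1, 0. ])) (array([ 0.3831, -0.2651,  0.0788]), array([-0.7,  0.5,  0.8,  0.1,  0.5, -0.2]))
wrist only [ 0.383  -0.2655]
(array([0.5546, 0.0977, 0.1079]), array([ 0., -0.,  0.,  0.])) (array([0.5551, 0.0993, 0.1064]), array([ 0.6,  0.3, -0.5,  0. , -0.5,  0. ]))
wrist only [0.5556 0.0996]
t 2.575 tcp [ 0.469  -0.301   0.2308] shift [-0.1208  0.0633  0.1008] rv to vertical [ 0.001  -0.0008 -0.    ] F [1.3 0.3 0.3] w 1.001 j [-0.7  -0.11  1.77  0.    1.48 -1.87]
```

```bash
python3 shift.py '[{"aperture":1,"dx":-0.041,"dy":0.021,"dz":0.02},{"aperture":1,"dx":-0.041,"dy":0.021,"dz":0.02},{"aperture":1,"dx":-0.04,"dy":0.021,"dz":0.03},{"aperture":1,"dz":0.03},{"aperture":1}]'|head -3
python3 - <<'E'
from h import *
go(.606,-.2925,.043)
E
```

```text
time: 3.2
tool_pos: [0.6053, -0.2877, 0.1271]
tool_rot: [-0.004, 0.201, 0.98, 0.002]
t 3.2 tcp [ 0.6053 -0.2877  0.1271] shift [-0.0032 -0.0042  0.0841] rv to vertical [ 0.0016 -0.0076 -0.    ] F [-0.6 -0.1  0. ] w 0.998 j [-0.55  0.24  1.58  0.    1.33 -1.72]
```

```bash
python3 shift.py '[{"aperture":1,"dx":-0.003,"dy":-0.004,"dz":0.02},{"aperture":1,"dz":0.02},{"aperture":1,"dz":0.02},{"aperture":1},{"aperture":1}]'|head -4
python3 - <<'E'
from h import *
go(.606,-.2925,.043)
E
```

```text
time: 3.82
tool_pos: [0.6072, -0.2971, 0.0716]
tool_rot: [0.0, 0.203, 0.979, -0.0]
contact_force: [0.7, -0.1, 0.9]
t 3.825 tcp [ 0.6072 -0.2971  0.0716] shift [0.0029 0.0037 0.0286] rv to vertical [-0.      0.0005  0.    ] F [ 0.7 -0.1  0.9] w 0.995 j [-0.57  0.31  1.6   0.    1.23 -1.73]
```

```bash
python3 shift.py '[{"aperture":1,"dx":0.003,"dy":0.004,"dz":0.015},{"aperture":1,"dz":0.013},{"aperture":1},{"aperture":1}]'|head -4
python3 - <<'E'
from h import *
go(.606,-.2925,.043)
E
python3 shift.py '[{"aperture":0},{"aperture":0},{"aperture":0},{"aperture":0},{"aperture":0}]'
```

```text
time: 4.32
tool_pos: [0.6059, -0.2919, 0.0432]
tool_rot: [-0.0, 0.203, 0.979, 0.0]
contact_force: [-0.1, 0.8, -0.5]
t 4.325 tcp [ 0.6059 -0.2919  0.0432] shift [-0.0003 -0.0005  0.0002] rv to vertical [-0.     -0.0001  0.    ] F [-0.1  0.8 -0.5] w 1.001 j [-0.56  0.33  1.62 -0.    1.18 -1.72]
time: 4.95
tool_pos: [0.6067, -0.2925, 0.0445]
tool_rot: [0.001, 0.203, 0.979, -0.0]
contact_force: [1.1, -0.8, 5.1]
gripper_width: 0.745
grasp_force: 66.6
```

```bash
python3 shift.py '[{"aperture":0,"dz":-0.01},{"aperture":0,"dz":-0.02},{"aperture":0,"dz":-0.03},{"aperture":0},{"aperture":0}]'
python3 - <<'E'
from h import *
look('w3'); im=cv2.imread('pics/w3.png')
cv2.imwrite('pics/w3c.png',cv2.resize(im[180:400,170:470],None,fx=2.6,fy=2.6,interpolation=2))
go(.5552,.0992,.2)
E
```

```text
time: 5.58
tool_pos: [0.6055, -0.2916, 0.1028]
tool_rot: [-0.0, 0.203, 0.979, 0.0]
contact_force: [-1.0, -0.3, -0.8]
gripper_width: 0.739
grasp_force: 66.1
t 5.625 tcp [ 0.605  -0.2914  0.1019] shift [ 0.2012  0.3386 -0.0975] rv to vertical [ 0.0004 -0.0023  0.    ] F [-0.5 -0.1 -1.3] w 0.742 j [-0.56  0.27  1.6   0.    1.28 -1.72]
```

View pics/w3c.png

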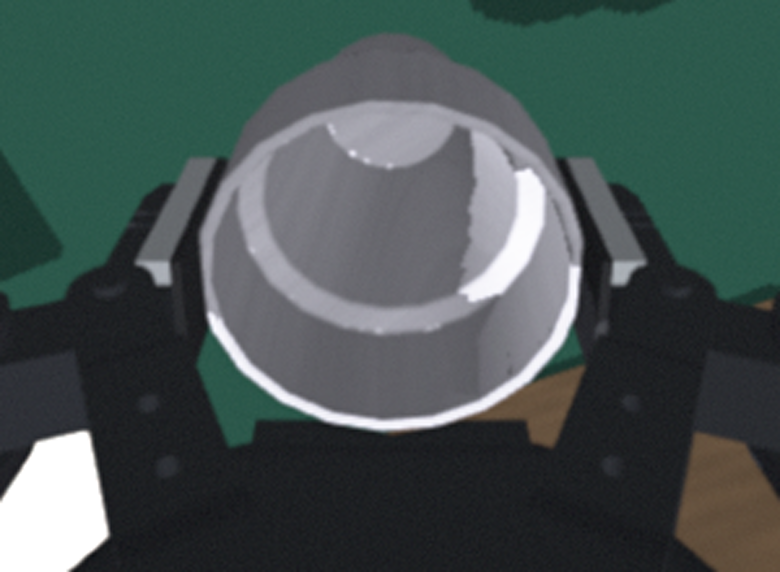

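The cup is held by the collar and upright. Its rim spans columns 247.4–392.8 and rows 218.2–345.1.

Run:
```python
from h import *
from plant import manip, eyes, order
W=par('w3');b=np.array([247.4,218.2,392.8,345.1])
r=least_squares(lambda X:circ(W,X)-b,(.605,-.291,.14));print(r.x.round(4),r.fun.round(1))
s=manip.state();print(rot(s['tool_rot']).inv().apply(r.x-s['tool_pos']).round(4))
z=s['tool_pos'][2]-.043+.076
r=least_squares(lambda X:mid(circ(W,[*X,z]))-mid(b),(.605,-.291));print(r.x.round(4),z)
```

```text
[ 0.6072 -0.2928  0.1324] [-0.8  0.9  0.8 -1. ]
[-0.0025 -0.0005 -0.0305]
[ 0.6056 -0.2922] 0.1349015640319528
```

```bash
python3 shift.py '[{"aperture":0,"dz":-0.05},{"aperture":0,"dx":0.005,"dy":0.009,"dz":-0.048},{"aperture":0,"dx":0.03,"dy":0.05},{"aperture":0,"dx":0.03,"dy":0.05},{"aperture":0,"dx":0.03,"dy":0.05}]'|head -2
python3 shift.py '[{"aperture":0,"dx":0.03,"dy":0.05},{"aperture":0,"dx":0.03,"dy":0.05},{"aperture":0,"dx":0.03,"dy":0.05},{"aperture":0,"dx":0.017,"dy":0.03},{"aperture":0}]'|head -2
python3 shift.py '[{"aperture":0},{"aperture":0},{"aperture":0}]'
python3 - <<'E'
from h import *
go(.554,.0998,.2)
E
```

```text
time: 6.25
tool_pos: [0.5807, -0.1065, 0.1995]
time: 6.88
tool_pos: [0.5539, 0.1016, 0.1995]
time: 7.25
tool_pos: [0.5554, 0.0985, 0.2011]
tool_rot: [-0.0, 0.204, 0.979, -0.0]
contact_force: [0.4, -0.3, -2.6]
gripper_width: 0.742
grasp_force: 66.5
t 7.25 tcp [0.5554 0.0985 0.2011] shift [0.0018 0.0006 0.0011] rv to vertical [-0.0002 -0.0003 -0.    ] F [ 0.4 -0.3 -2.6] w 0.742 j [ 0.04 -0.07  1.79 -0.    1.43 -1.12]
```

```bash
python3 shift.py '[{"aperture":0,"dx":0.002,"dy":0.001,"dz":0.03},{"aperture":0,"dz":0.03},{"aperture":0,"dz":0.02},{"aperture":0,"dz":0.01},{"aperture":0}]'
python3 - <<'E'
from h import *
go(.554,.0998,.097)
E
```

```text
time: 7.88
tool_pos: [0.5538, 0.101, 0.111]
tool_rot: [-0.0, 0.203, 0.979, -0.0]
contact_force: [0.1, 0.0, -1.3]
gripper_width: 0.74
grasp_force: 66.5
t 7.875 tcp [0.5538 0.101  0.111 ] shift [-0.0007 -0.001   0.014 ] rv to vertical [-0.0003 -0.0006  0.    ] F [ 0.1  0.  -1.3] w 0.74 j [ 0.05  0.01  1.86 -0.    1.27 -1.11]
```

```bash
python3 shift.py '[{"aperture":0,"dz":0.004},{"aperture":0,"dz":0.004},{"aperture":0,"dz":0.003},{"aperture":0}]'|head -4;python3 shift.py '[{"aperture":0,"dz":0.002},{"aperture":0,"dz":0.001},{"aperture":0}]'|head -4
```

```text
time: 8.38
tool_pos: [0.5543, 0.1009, 0.1008]
tool_rot: [0.001, 0.203, 0.979, -0.0]
contact_force: [0.0, -1.4, 0.4]
time: 8.75
tool_pos: [0.5557, 0.1, 0.0999]
tool_rot: [0.002, 0.203, 0.979, -0.001]
contact_force: [0.2, -5.2, 8.4]
```

```bash
python3 shift.py '[{"aperture":0,"dy":-0.001},{"aperture":0,"dy":-0.001,"dz":0.001},{"aperture":0},{"aperture":0}]'|head -4
python3 - <<'E'
from h import *
from plant import manip, eyes, order
cv2.imwrite('pics/s2.png',eyes.grab_frame('scene')[:,:,::-1]);im=cv2.imread('pics/s2.png')
cv2.imwrite('pics/s2c.png',cv2.resize(im[120:230,310:450],None,fx=5,fy=5,interpolation=2))
go(.554,.0998,.097)
E
```

```text
time: 9.25
tool_pos: [0.5556, 0.0994, 0.0997]
tool_rot: [0.003, 0.203, 0.979, 0.001]
contact_force: [0.8, -1.2, 9.3]
t 9.3 tcp [0.5556 0.0994 0.0997] shift [ 0.0016 -0.0003  0.0027] rv to vertical [ 0.0025  0.0054 -0.    ] F [ 0.2 -1.1  9.9] w 0.743 j [ 0.05  0.02  1.87 -0.    1.24 -1.12]
```

View pics/s2c.png

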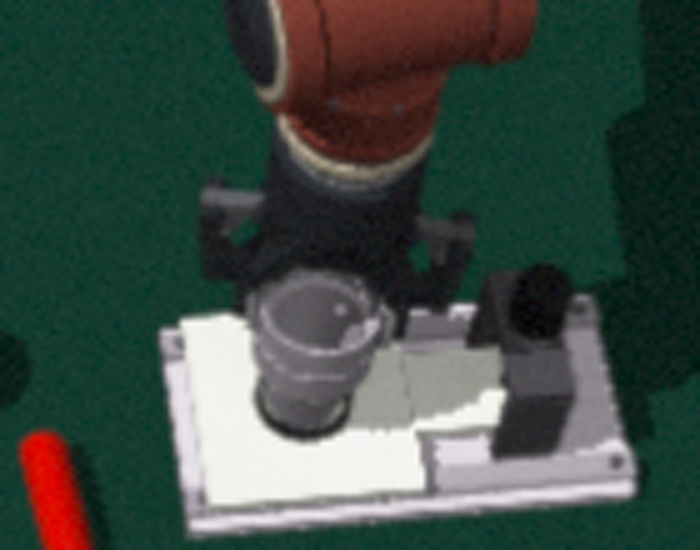

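The upper cup looks seated, with its collar on the lower rim at about crop (318,330). I'll release it and move to the near cup.

```bash
python3 shift.py '[{"aperture":1,"dz":-0.002},{"aperture":1},{"aperture":1},{"aperture":1,"dz":-0.03},{"aperture":1,"dz":-0.04}]'|head -5
python3 shift.py '[{"aperture":1,"dy":-0.04,"dz":-0.02},{"aperture":1,"dy":-0.06},{"aperture":1,"dy":-0.06},{"aperture":1,"dy":-0.06},{"aperture":1,"dy":-0.06}]'|head -2
python3 shift.py '[{"aperture":1,"dx":0.005,"dy":-0.06},{"aperture":1,"dx":0.005,"dy":-0.06},{"aperture":1},{"aperture":1}]'|head -2
python3 - <<'E'
from h import *
from plant import manip, eyes, order
s=eyes.grab_frame('scene')[:,:,::-1];t=eyes.grab_frame('top')[:,:,::-1]
cv2.imwrite('pics/s3.png',s);cv2.imwrite('pics/t3.png',t)
look('w4');W=par('w4');p=proj(W,[[.383,-.265,.076]]);print(p)
w=cv2.imread('pics/w4.png');x,y=[int(v) for v in p[0]];x=min(max(x,45),594);y=min(max(y,45),354);print(x,y)
g=lambda im,x,y,h,f:cv2.resize(im[y-h:y+h,x-h:x+h],None,fx=f,fy=f,interpolation=2)
cv2.imwrite('pics/c4.png',np.hstack([g(s,372,183,21,6.2)[:260,:260],g(t,263,211,21,6.2)[:260,:260],g(w,x,y,45,2.9)[:260,:260]]))
go(.383,-.265,.11)
E
```

```text
time: 9.93
tool_pos: [0.5516, 0.0993, 0.1669]
tool_rot: [-0.002, 0.203, 0.979, -0.0]
contact_force: [0.9, 0.7, 0.3]
gripper_width: 1.0
time: 10.55
tool_pos: [0.4406, -0.1589, 0.188]
time: 11.05
tool_pos: [0.3848, -0.2634, 0.1878]
[[317.08770452 187.04416246]]
317 187
t 11.2 tcp [ 0.3855 -0.2625  0.1881] shift [ 0.0013 -0.0033  0.0781] rv to vertical [ 0.0004 -0.0004 -0.    ] F [ 0.1 -0.3 -0.2] w 1.004 j [-0.76 -0.31  2.02  0.    1.44 -1.92]
```

View pics/c4.png

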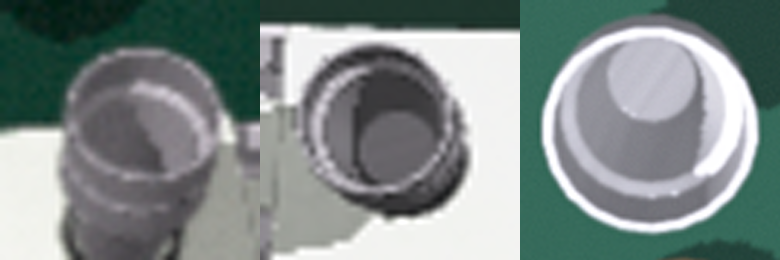

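Stack rim: scene (373.6,180.1), top (260.1,208.7). Near cup rim in the wrist view: (316.7,186.0).

Run:
```python
from h import *
from plant import manip, eyes, order
S,T,W=eyes.camera_params("scene"),eyes.camera_params("top"),par('w4')
print(rim([(S,(373.6,180.1)),(T,(260.1,208.7))],(.555,.1,.13)))
x=least_squares(lambda X:mid(circ(W,[*X,.076]))-(316.7,186),(.38,-.26)).x;print(x)
go(x[0],x[1],.043)
```

```text
(array([0.5548, 0.0992, 0.1317]), array([ 0.2, -0. ,  0.2,  0. ]))
[ 0.38310904 -0.26542279]
t 11.2 tcp [ 0.3855 -0.2625  0.1881] shift [ 0.001  -0.0037  0.1451] rv to vertical [ 0.0004 -0.0004 -0.    ] F [ 0.1 -0.3 -0.2] w 1.004 j [-0.76 -0.31  2.02  0.    1.44 -1.92]
```

```bash
python3 shift.py '[{"aperture":1,"dx":0.001,"dy":-0.003,"dz":0.04},{"aperture":1,"dz":0.04},{"aperture":1,"dz":0.04},{"aperture":1,"dz":0.02},{"aperture":1,"dz":0.005}]'|head -2
python3 shift.py '[{"aperture":1},{"aperture":1}]'|head -2
python3 - <<'E'
from h import *
go(.3831,-.2654,.043)
E
python3 shift.py '[{"aperture":0},{"aperture":0},{"aperture":0},{"aperture":0},{"aperture":0}]'
```

```text
time: 11.82
tool_pos: [0.3824, -0.2641, 0.0416]
time: 12.08
tool_pos: [0.3838, -0.2666, 0.0448]
t 12.075 tcp [ 0.3838 -0.2666  0.0448] shift [0.0011 0.0008 0.0017] rv to vertical [-0.0009  0.0025  0.    ] F [-0.8 -0.5 -0.2] w 1.0 j [-0.77 -0.13  2.13  0.    1.15 -1.93]
time: 12.7
tool_pos: [0.3839, -0.2668, 0.0452]
tool_rot: [0.001, 0.203, 0.979, -0.0]
contact_force: [0.1, 1.6, 6.7]
gripper_width: 0.763
grasp_force: 66.3
```

```bash
python3 shift.py '[{"aperture":0,"dz":-0.02},{"aperture":0,"dz":-0.05},{"aperture":0,"dz":-0.05},{"aperture":0,"dz":-0.05},{"aperture":0,"dz":-0.01}]'
python3 shift.py '[{"aperture":0,"dx":-0.002,"dy":0.05},{"aperture":0,"dx":-0.002,"dy":0.05},{"aperture":0,"dx":-0.002,"dy":0.05},{"aperture":0,"dx":-0.002,"dy":0.05},{"aperture":0,"dx":-0.002,"dy":0.05}]'|head -2
python3 shift.py '[{"aperture":0,"dx":-0.002,"dy":0.05},{"aperture":0,"dx":-0.001,"dy":0.05},{"aperture":0,"dy":0.05},{"aperture":0,"dy":0.004},{"aperture":0}]'|head -2
python3 shift.py '[{"aperture":0},{"aperture":0},{"aperture":0}]'
python3 - <<'E'
from h import *
go(.5562,.0996,.225)
E
```

```text
time: 13.32
tool_pos: [0.3842, -0.2676, 0.2281]
tool_rot: [0.004, 0.203, 0.979, -0.002]
contact_force: [0.5, -0.6, -1.7]
gripper_width: 0.769
grasp_force: 66.9
time: 13.95
tool_pos: [0.491, -0.039, 0.2215]
time: 14.58
tool_pos: [0.5545, 0.0994, 0.2216]
time: 14.95
tool_pos: [0.5552, 0.0987, 0.2235]
tool_rot: [0.0, 0.204, 0.979, 0.0]
contact_force: [0.1, 0.6, -0.8]
gripper_width: 0.766
grasp_force: 67.1
t 14.95 tcp [0.5552 0.0987 0.2235] shift [-0.0006  0.0012 -0.0015] rv to vertical [ 0.0001  0.0003 -0.    ] F [ 0.1  0.6 -0.8] w 0.766 j [ 0.04 -0.09  1.76 -0.    1.46 -1.12]
```

```bash
python3 shift.py '[{"aperture":0,"dx":-0.0005,"dy":0.001,"dz":0.03},{"aperture":0,"dz":0.03},{"aperture":0,"dz":0.02},{"aperture":0,"dz":0.01},{"aperture":0}]'
python3 - <<'E'
from h import *
go(.5562,.0996,.122)
E
```

```text
time: 15.58
tool_pos: [0.556, 0.1001, 0.133]
tool_rot: [-0.0, 0.203, 0.979, -0.0]
contact_force: [0.2, -1.0, -1.1]
gripper_width: 0.767
grasp_force: 67.1
t 15.575 tcp [0.556  0.1001 0.133 ] shift [-0.0004 -0.0003  0.011 ] rv to vertical [-0.0003 -0.0007 -0.    ] F [ 0.2 -1.  -1.1] w 0.767 j [ 0.05 -0.01  1.84 -0.    1.31 -1.12]
```

```bash
python3 shift.py '[{"aperture":0,"dz":0.004},{"aperture":0,"dz":0.003},{"aperture":0},{"aperture":0}]'|head -4;python3 shift.py '[{"aperture":0,"dz":0.002},{"aperture":0,"dz":0.001},{"aperture":0},{"aperture":0}]'|head -4
```

```text
time: 16.08
tool_pos: [0.5563, 0.1001, 0.1265]
tool_rot: [0.0, 0.203, 0.979, -0.0]
contact_force: [0.6, -1.6, -1.6]
time: 16.58
tool_pos: [0.5569, 0.0996, 0.1253]
tool_rot: [0.001, 0.203, 0.979, -0.0]
contact_force: [-2.0, -2.3, 6.4]
```

```bash
python3 shift.py '[{"aperture":0,"dz":0.002},{"aperture":0,"dz":0.001},{"aperture":0},{"aperture":0}]'|head -4
python3 shift.py '[{"aperture":1,"dz":-0.003},{"aperture":1},{"aperture":1},{"aperture":1,"dz":-0.03},{"aperture":1,"dz":-0.04}]'|head -5
python3 - <<'E'
from h import *
from plant import manip, eyes, order
S,T=eyes.camera_params("scene"),eyes.camera_params("top")
go(.575,.22,.2)
for P in(S,T): print(mid(circ(P,[.5553,.0995,.1555])).round(1),circ(P,[.5553,.0995,.1555]).round(1))
E
```

```text
time: 17.08
tool_pos: [0.558, 0.0994, 0.125]
tool_rot: [0.002, 0.203, 0.979, -0.001]
contact_force: [-6.3, -3.8, 16.3]
time: 17.7
tool_pos: [0.5548, 0.1002, 0.1918]
tool_rot: [-0.002, 0.203, 0.979, -0.0]
contact_force: [0.6, -0.0, 0.9]
gripper_width: 1.001
t 17.7 tcp [0.5548 0.1002 0.1918] shift [ 0.0291  0.118  -0.0083] rv to vertical [-0.0018 -0.0041 -0.    ] F [ 0.6 -0.   0.9] w 1.001 j [ 0.05 -0.06  1.79  0.    1.41 -1.12]
[374.9 175.2] [362.  164.4 387.8 186.1]
[258.8 206.8] [245.7 194.  271.8 219.6]
```

```bash
python3 shift.py '[{"aperture":1,"dz":-0.048},{"aperture":1,"dx":0.05,"dy":0.033},{"aperture":1,"dx":0.05,"dy":0.033},{"aperture":1,"dx":0.047,"dy":0.034},{"aperture":1}]'|head -2
python3 shift.py '[{"aperture":1},{"aperture":1}]'|head -2
python3 - <<'E'
from h import *
from plant import manip, eyes, order
s=eyes.grab_frame('scene')[:,:,::-1];t=eyes.grab_frame('top')[:,:,::-1]
cv2.imwrite('pics/s5.png',s);cv2.imwrite('pics/t5.png',t)
look('w5');W=par('w5');p=proj(W,[[.571,.2195,.129],[.5553,.0995,.154]]);print(p)
w=cv2.imread('pics/w5.png');x,y=[int(v) for v in p[0]];y=min(y,354);print(x,y)
g=lambda im,x,y,h,f:cv2.resize(im[y-h:y+h,x-h:x+h],(260,260),interpolation=2)
cv2.imwrite('pics/c5.png',np.vstack([np.hstack([g(s,375,178,21,6.2),g(t,260,209,21,6.2),g(w,x,y,45,2.9)]),np.hstack([g(s,418,180,21,6),g(t,216,209,21,6),g(w,int(p[1][0]),int(min(p[1][1],354)),45,2.9)])]))
go(.571,.22,.15)
E
```

```text
time: 18.32
tool_pos: [0.4589, 0.253, 0.2408]
time: 18.58
tool_pos: [0.4616, 0.2494, 0.241]
[[336.69809438 293.53167227]
 [218.7545833  337.7087034 ]]
336 293
t 18.725 tcp [0.4616 0.2494 0.2412] shift [-0.1121  0.0167  0.0911] rv to vertical [-0.0002 -0.0002 -0.    ] F [ 1.1 -0.5 -0.9] w 1.004 j [ 0.35 -0.2   1.83 -0.    1.51 -0.81]
```

View pics/c5.png

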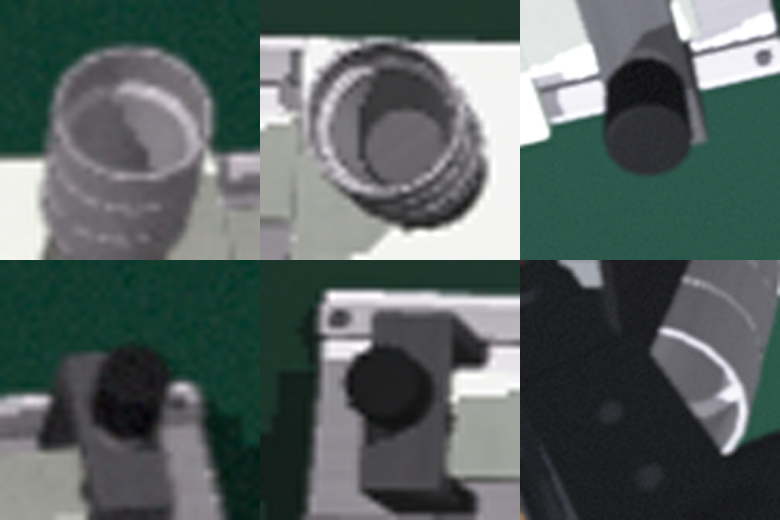

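Stack rim: scene (374.9,174.8), top (259.0,206.7), against (374.9,175.2) and (258.8,206.8) expected if home. Knob top disc in the wrist view: centre (335.2,295.8).

Run:
```python
from h import *
from plant import manip, eyes, order
S,T,W=eyes.camera_params("scene"),eyes.camera_params("top"),par('w5')
print(rim([(S,(374.9,174.8)),(T,(259,206.7))],(.555,.1,.13)))
w=(W,(335.2,295.8))
print(least_squares(lambda X:mid(circ(W,[*X,.129],.016))-w[1],(.57,.22)).x.round(4))
print(tri([(S,(418,177.1)),(T,(214.8,208.8)),w],(.57,.22,.129)))
```

```text
(array([0.5551, 0.099 , 0.1573]), array([-0.1,  0. , -0.1, -0. ]))
[0.5732 0.2169]
(array([0.57190483, 0.21705165, 0.12970789]), array([ 0.31533874, -0.41381745, -0.3043652 , -1.24428531, -0.3497317 ,
       -0.33897524]))
```

```bash
python3 shift.py '[{"aperture":1,"dx":-0.05,"dy":0.006},{"aperture":1,"dx":-0.045,"dy":0.006,"dz":0.02},{"aperture":1,"dx":-0.02,"dy":0.0025,"dz":0.03},{"aperture":1,"dz":0.035},{"aperture":1}]'|head -2
python3 shift.py '[{"aperture":1},{"aperture":1},{"aperture":1}]'|head -2
python3 - <<'E'
from h import *
go(.5727,.217,.094)
E
```

```text
time: 19.35
tool_pos: [0.5704, 0.2165, 0.1522]
time: 19.73
tool_pos: [0.573, 0.2183, 0.1582]
t 19.725 tcp [0.573  0.2183 0.1582] shift [-0.0001 -0.0014  0.0641] rv to vertical [ 0.0017  0.0023 -0.    ] F [ 0.4 -0.4  0.1] w 0.999 j [ 0.24  0.08  1.71 -0.    1.35 -0.92]
```

```bash
python3 shift.py '[{"aperture":1,"dy":-0.001,"dz":0.025},{"aperture":1,"dz":0.02},{"aperture":1,"dz":0.015},{"aperture":1},{"aperture":1}]'|head -4
python3 shift.py '[{"aperture":1},{"aperture":1}]'|head -4
python3 - <<'E'
from h import *
go(.5727,.217,.094)
E
```

```text
time: 20.35
tool_pos: [0.5724, 0.2172, 0.0969]
tool_rot: [0.0, 0.203, 0.979, 0.0]
contact_force: [0.2, -0.1, 0.4]
time: 20.6
tool_pos: [0.5724, 0.2172, 0.0971]
tool_rot: [0.001, 0.203, 0.979, 0.0]
contact_force: [-0.1, 0.0, 0.8]
t 20.6 tcp [0.5724 0.2172 0.0971] shift [-0.0004 -0.      0.0031] rv to vertical [0.0008 0.0011 0.    ] F [-0.1  0.   0.8] w 1.0 j [ 0.24  0.14  1.75 -0.    1.25 -0.92]
```

```bash
python3 shift.py '[{"aperture":0,"dz":0.003},{"aperture":0},{"aperture":0},{"aperture":0},{"aperture":0}]'
python3 shift.py '[{"aperture":0},{"aperture":0},{"aperture":0}]'
```

```text
time: 21.22
tool_pos: [0.5722, 0.2179, 0.0936]
tool_rot: [0.0, 0.203, 0.979, 0.001]
contact_force: [0.8, 5.3, -0.3]
gripper_width: 0.36
grasp_force: 59.9
time: 21.6
tool_pos: [0.5722, 0.2179, 0.0937]
tool_rot: [0.0, 0.203, 0.979, 0.001]
contact_force: [1.6, 6.3, -0.6]
gripper_width: 0.356
grasp_force: 59.9
```

```bash
python3 shift.py '[{"aperture":0,"dy":0.001,"dz":-0.004},{"aperture":0,"dz":-0.006},{"aperture":0,"dz":-0.006},{"aperture":0},{"aperture":0}]'
python3 shift.py '[{"aperture":0,"dz":-0.004},{"aperture":0,"dz":-0.003},{"aperture":0},{"aperture":0}]'
```

```text
time: 22.22
tool_pos: [0.5722, 0.2179, 0.1067]
tool_rot: [0.0, 0.203, 0.979, 0.0]
contact_force: [7.1, 4.3, -10.8]
gripper_width: 0.357
grasp_force: 60.3
time: 22.72
tool_pos: [0.5721, 0.2179, 0.113]
tool_rot: [0.0, 0.203, 0.979, 0.0]
contact_force: [7.8, 5.0, -14.5]
gripper_width: 0.36
grasp_force: 60.4
```

```bash
python3 shift.py '[{"aperture":0,"dz":-0.003},{"aperture":0,"dz":-0.002},{"aperture":0},{"aperture":0}]'|head -4
python3 shift.py '[{"aperture":0,"dz":-0.002},{"aperture":0},{"aperture":0}]'
```

```text
time: 23.22
tool_pos: [0.5721, 0.2179, 0.1176]
tool_rot: [0.0, 0.203, 0.979, 0.0]
contact_force: [9.3, 5.0, -16.3]
time: 23.6
tool_pos: [0.5721, 0.2179, 0.1178]
tool_rot: [0.0, 0.203, 0.979, 0.0]
contact_force: [14.4, 4.8, -22.7]
gripper_width: 0.36
grasp_force: 61.7
```

At the stop: 24 mm of travel, and the force jumped with no further motion. One last look before handing in.

```bash
python3 shift.py '[{"aperture":0},{"aperture":0},{"aperture":0},{"aperture":0}]'
python3 - <<'E'
from h import *
from plant import manip, eyes, order
s=eyes.grab_frame('scene')[:,:,::-1];cv2.imwrite('pics/s6.png',s)
cv2.imwrite('pics/s6c.png',cv2.resize(s[110:240,310:470],None,fx=4.5,fy=4.5,interpolation=2))
E
```

```text
time: 24.1
tool_pos: [0.572, 0.2179, 0.1178]
tool_rot: [0.0, 0.203, 0.979, 0.0]
contact_force: [13.7, 7.4, -23.0]
gripper_width: 0.357
grasp_force: 61.7
```

View pics/s6c.png

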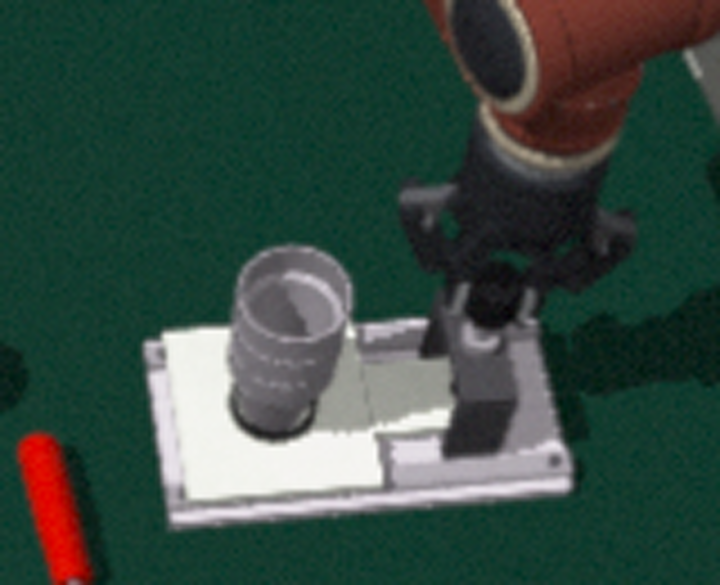

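The stack stands upright with evenly spaced collars at crop (290,320). The knob at (495,290) is held up with the plunger shaft showing beneath it.

```bash
python3 -c "
from plant import manip, eyes, order
print(order.job_done())"
```

```text
the job is handed in; nothing more can be done
None
```

I nested both loose cups into the seated cup as one upright stack and let go of them, and the gripper is holding the plunger up against its stop (about 24 mm). I handed the job in at about 24 s but got no verdict back. The stack's height fits fully home only to within the cameras' 1–2 mm, and I did not re-check the bystanders beyond what the last close-up of the shuttle showed.

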